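# Lower the bioreactor head off its ratchet

### The job

The head of the small bioreactor hangs above its glass vessel, held up by the ratchet of its hand-cranked lift. Swing the red release lever right over to the far side, wind the crank up just enough to take the weight off the brass pawl so that its spring throws it clear, then keep the weight on the crank and wind it slowly down until the head rests on the rim of the glass with its own weight, and let go of the crank. Do not force the crank down against the pawl, do not let the head run down or drop, do not press it onto the glass, and leave the other things on the bench alone.

Things in the scene. Friction and masses are not known exactly. Their poses are not given: they have to be found in the camera images.
- stand: White lift stand, fixed: base 310 x 150 x 14, gear housing 94 (x) x 44 (y), top at 140. Origin on the bench under the crank shaft; x points to the vessel (axis at x 155), y to the ratchet side. The shaft lies along y, 95 above the bench, crank on the -y side. With the head up the blue arm over the housing (y within 11 of the middle) reaches z 207, the motor at x 155 (44 wide) z 269.
- shaft (a point): Centre of the vertical circle, radius 60, on which the middle of the crank handle moves: on the shaft axis, fixed in the stand at x 0, y -112, z 95. The hanging weight (0.6 to 0.96 kg) pulls the handle 3 to 5 N along the circle in the lowering direction once the pawl is out; friction is slight and there is no brake, so a crank let go runs away.
- grip (a point): Middle of the crank handle: black round sleeve, 18 in diameter, 62 long, parallel to the shaft (the stand's y), spinning freely on its pin, so that a gripper holding it from above need not turn with the crank. It is free all round from the crank arm (y -69 to -77 of the stand) to its outer end (y -145).
- crank (a joint): Crank angle, rad: 1.63 at the start, growing as the head is raised (handle over the top to the stand's -x), about 0 with the head down. The handle stands 1.30 - crank from straight up, leaning to +x if that is positive: it leans 0.33 to -x at the start and comes over the top to about 1.30 to +x as the head comes down. 25 mm of head per rad; one tooth is 0.39 rad. Range -0.5 to 2.3.
- knob (a point): Middle of the red grip, 16 in diameter, 34 long, of the release lever beside the ratchet. The lever turns about an axis along y at x -66, z 116 of the stand; this point is 63 from it, at y 43. At the start it leans 0.35 rad to the stand's -x (this point at x -87, z 175, top of the grip z 191).
- release_lever (a joint): Release lever angle, rad: 0 at the start, 0.70 fully over to the stand's +x, against its stop; 2 to 3 N at the grip moves it, and it stays where left. It works the pawl through a spring: with the lever over, the spring draws the pawl out, but the tooth traps it while the weight bears on it. It jumps out when the crank is then raised 0.1 to 0.2 rad.
- pawl: The brass pawl, 46 long, 8 thick, on the lever's pivot (origin at the pivot), hanging down to the ratchet teeth.
- pawl_nose (a point): The pawl's nose. In the stand's frame x is -34 (z 82) while it sits in the teeth and about -56 (z 77) when it has sprung clear.
- ratchet: Steel ratchet wheel with 16 saw teeth, 80 across, 8 thick, fixed on the crank shaft at y 30 to 38 of the stand; its origin is on the shaft axis.
- lift (a joint): Height of the head, m, following the crank (0.025 per rad): 0.040 at the start, 0 where the seal meets the glass if the vessel stands at its usual height; the glass can stand up to 0.008 higher or lower, so the head meets it anywhere from +0.008 to -0.008, and then settles 1 to 1.5 mm into its soft seal.
- head: Steel vessel head, 100 in diameter, 12 thick with a soft orange silicone seal (4 thick, about 8 N per mm) on its underside, ports and a black stirrer motor on top, stirrer below, hung from the lift arm. Origin: centre of its underside, which is to rest on the glass rim.
- holder: Grey vessel holder, 112 in diameter, fixed on the base plate, with the glass vessel it carries (glass 92 in diameter, rim 100, 100 tall, empty). Origin: centre of the holder's underside, 14 above the bench. The glass stands on a screwed support ring that may be set up to 8 higher or lower than usual: the rim is 112 to 128 above this origin. The rim height is not measured.
- tip_box: Blue pipette tip box with clear lid, 82 x 122 x 72, loose bystander. Origin under its centre.
- bottle: Brown reagent bottle, 72 in diameter, 150 tall, loose bystander. Origin under its centre.
- tube_rack: Orange tube rack, 75 x 145, 66 tall with the caps, loose bystander. Origin under its centre.
- petri_dishes: Stack of three Petri dishes, 90 in diameter, 45 tall, loose bystander. Origin under its centre.

How it is judged (in metres and radians):
On the way, in this order (a step that is already met when the one before it is completed fails the run):
1. the release lever is swung over while the ratchet still holds the head up (value of joint release_lever above 0.5 rad and value of joint lift above 0.03 m), for 0.1 s.
2. the pawl has sprung clear of the ratchet wheel with the head still up (x of pawl_nose in the frame of stand below -0.046 m and value of joint lift above 0.02 m), for 0.1 s.
At the end, for the whole second after the job is handed in: The head is down (lift below 10 mm) and at rest on the rim of the glass with its own weight (more than 3 N on the glass), the crank let go (value of joint lift below 0.01 m and contact force between head and holder above 3 N and linear speed of head below 0.01 m/s); the robot touches nothing.
It fails at once if the crank is forced down against the engaged pawl (more than 20 N between pawl and ratchet wheel) (contact force between pawl and ratchet above 20 N).
It fails at once if the head runs down or drops (faster than 0.07 m/s) (velocity of joint lift below -0.07 m/s).
It fails at once if the head is pressed or dropped onto the glass (more than 20 N; left to itself it rests with 8 to 12 N) (contact force between head and holder above 20 N).
It fails at once if a bystander is shifted by more than 30 mm or tipped ((distance of tip_box from where it was at the start of the episode above 0.03 m or angle between tip_box's own z axis and vertical above 0.35 rad) or (distance of bottle from where it was at the start of the episode above 0.03 m or angle between bottle's own z axis and vertical above 0.35 rad) or (distance of tube_rack from where it was at the start of the episode above 0.03 m or angle between tube_rack's own z axis and vertical above 0.35 rad) or (distance of petri_dishes from where it was at the start of the episode above 0.03 m or angle between petri_dishes's own z axis and vertical above 0.35 rad)).
It also fails if it takes over 72 s, if anything falls off the work surface, if the arm or the gripper's body presses on something with over 40 N, if the wrist force passes 120 N, or if a joint passes its speed limit or range.

### The arm

A 6-joint arm with a two-finger parallel gripper is mounted at the origin on the work surface. World frame = base frame: x ahead of the robot, y to its left, z up, the work surface at z = 0. Lengths are in m, angles in degrees, forces in N, time in s.
With the tool pointing down it reaches from about 0.4 to 0.925 m from the base axis. Payload 12.5 kg.
Tool frame: the origin (TCP) lies midway between the tips of the shut fingers; the grasp point (between the pads) lies 19 mm behind it (bot.grip_point_offset is the distance from the TCP to the grasp point, in m); z points along the fingers, y is the line along which they close (so a half turn about z gives the same grasp; the last joint's range is limited). The gripper opens to 95 mm and grips with 3 to 60 N. Pads are 20 mm wide; open, the fingers measure 119 mm over their backs; the gripper's body (75 mm by 180 mm) begins 59 mm behind the grasp point.
Start: joints at [65.34, 28.126, 89.318, -0, 62.55, -6.05], TCP at [0.199, 0.592, 0.215] pointing down, gripper open.
Joint ranges: [-177.58, 177.58], [-47.91, 125.51], [2.72, 160], [-65.01, 245.01], [3.68, 167.84], [-153.87, 153.87]. Speed limits (degrees/s): [127.2, 127.2, 159.86, 180, 180, 180].

### API

Orientations are given as a 3x3 rotation matrix whose columns are the frame's x, y, z axes.
In Python, from bench import bot gives the robot as it stands.
- The arm moves only by the shell command python3 -m jog 'ROWS' [FORCE]. ROWS is a JSON object of lists of equal length, an entry for each row: "turn": the turn, a rotation vector about the world's x, y, z in degrees, a list of three; "translation": the shift along the world's x, y, z in cm, a list of three; "fingers": the closure, from -1 (fully open) to 1 (shut), so that 0 is half open. A call has 1 to 10 rows; each row is the pose to reach, as a shift and turn from the pose commanded when the call began; what a row does not reach only later rows make up. A row lasts 1/10 s, in which the tool goes at most 50 mm and 8.59 degrees, less where a joint would pass 70% of its speed; a pose out of reach is approached as far as the arm can. A call with a gripper value outside its range is refused whole. The fingers move at their own pace and stop on an object; FORCE is the grip in N (left out, the last holds). Time passes only in rows, so rows that repeat a pose let the fingers close. It gives the time, the measured TCP pose, the force, the opening and the grip force at its end, in the units of the state.
- bot.state(): the state, without advancing time (a new reading comes with each control period).
- bot.snapshot(name): name is "scene" or "side" or "wrist"; returns a dict with "color" (400x640x3 uint8, blue, green, red), "fx", "fy", "cx", "cy" (pixels), "R" (3x3) and "t" (3): a world point X has camera coordinates R X + t; the wrist camera has in their place "hand_eye" (4x4, takes a point from camera to tool coordinates, whose origin is the TCP and whose axes are the flange's). Camera axes: x right, y down, z forward; pixel columns grow to the right and rows downward; lengths in m; the calibration is good to about 2 mm. A picture is of the moment at which its call begins: read the wrist's pose just before it. There is no depth.
- bot.close_job(): hands the job in; it is judged then, once.
The state is a dict: "clock": time; "joint_pos": joint angles; "joint_vel": joint speeds; "tau": joint torques, N m; "ee_pos": TCP position; "ee_rot": TCP orientation; "wrist_force": force on the tool from outside, world axes, zero at the start; "torque": the same for the moment, N m; "grip_width": finger opening in m; "finger_force": force on a finger pad.
Only numpy, scipy, OpenCV 4.12 (cv2) and the standard library are available. Lean on these libraries where they do the work, as an engineer would, in place of code of your own. Each camera call takes 0.05 s, during which the arm holds its last target. There are 200 camera calls.

## Working session

There is one attempt and no reset: what is moved stays moved. The work goes in short steps, Python scripts to look and compute and a shell command to move; the robot and the scene stay as the last step left them, time stands still between calls to the robot, and variables do not carry over. Pictures are saved under pics/ and viewed, at most 10 in all, crops included, and the job is handed in when it is done.

```bash
mkdir -p pics; ls
python3 - <<'E'
from bench import bot
import cv2,numpy as np
a=bot.snapshot("scene");b=bot.snapshot("side")
for n,s in(("scene",a),("side",b)):
    cv2.imwrite(f"pics/{n}0.png",s["color"]); print(n,s["fx"],s["fy"],s["cx"],s["cy"],np.round(s["R"],4).tolist(),np.round(s["t"],4).tolist(), np.round(-np.array(s["R"]).T@s["t"],3))
print(bot.state())
E
```

```text
pics
scene 519.4303643406547 519.4303643406547 320.86028010709356 203.49439902287784 [[0.9988, -0.0441, -0.0209], [-0.0436, -0.6121, -0.7896], [0.022, 0.7895, -0.6133]] [-0.5651, 0.1307, 1.4143] [ 0.539 -1.062  0.959]
side 369.53123947614944 369.53123947614944 320.4666799154008 202.97421946502223 [[-0.9995, -0.0311, -0.0095], [-0.01, 0.5726, -0.8198], [0.0309, -0.8193, -0.5726]] [0.579, 0.106, 1.0782] [0.546 0.841 0.71 ]
{'clock': 0.1, 'joint_pos': array([ 6.53414465e+01,  2.81598965e+01,  8.93459710e+01,  2.28502955e-03,
        6.25506004e+01, -6.04935722e+00]), 'joint_vel': array([-0.02211896, -0.02186181, -0.08247123, -0.02850243,  0.0462965 ,
       -0.07355761]), 'tau': array([ 2.88601739e-03, -6.13624620e+01, -2.58606255e+01,  6.93967799e-02,
        4.70084965e-02, -9.86637451e-05]), 'ee_pos': array([0.1993129 , 0.59214151, 0.21413282]), 'ee_rot': array([[-9.47711300e-01,  3.19128649e-01, -4.43345721e-04],
       [ 3.19128927e-01,  9.47710901e-01, -8.80913541e-04],
       [ 1.39038824e-04, -9.76336162e-04, -9.99999514e-01]]), 'wrist_force': array([-0.36467827, -0.17653155, -0.36525308]), 'torque': array([-0.01639727, -0.00224347, -0.00057309]), 'finger_force': 0.0, 'grip_width': 0.09519464907618488}
```

View pics/scene0.png

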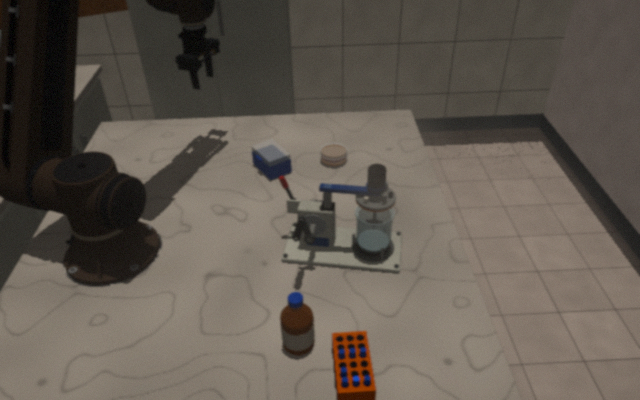

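View pics/side0.png

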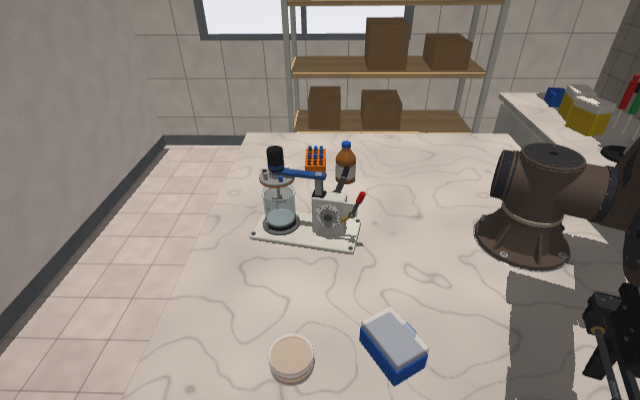

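The scene picture shows the stand at about (290-400, 180-268) with its vessel towards world +x, red lever at (286,187), dark crank near (298,230). The side picture shows ratchet (328,215), red knob (361,198), handle (343,180). I'll zoom in for exact pixels.

Run:
```python
import cv2,numpy as np
a=cv2.imread("pics/scene0.png")[155:280,270:420];b=cv2.imread("pics/side0.png")[135:260,240:380]
a=cv2.resize(a,None,fx=5,fy=4.8*1.0,interpolation=cv2.INTER_CUBIC)[:600]
a=cv2.convertScaleAbs(a,alpha=1.8)
cv2.imwrite("pics/s1.png",a); cv2.imwrite("pics/d1.png",cv2.resize(b,None,fx=5,fy=4.8,interpolation=cv2.INTER_CUBIC))
for n in("scene","side"):
    h=cv2.cvtColor(cv2.imread(f"pics/{n}0.png"),cv2.COLOR_BGR2HSV)
    for k,m in(("red",((h[...,0]<6)|(h[...,0]>174))&(h[...,1]>150)&(h[...,2]>60)),("blue",(abs(h[...,0].astype(int)-112)<10)&(h[...,1]>130))):
        c,_,st,ce=cv2.connectedComponentsWithStats(m.astype(np.uint8))
        print(n,k,[(s.tolist(),e.round(1).tolist()) for s,e in zip(st[1:],ce[1:]) if s[4]>12])
```

```text
scene red [([280, 176, 7, 11, 22], [282.6, 179.8])]
scene blue [([256, 155, 6, 6, 18], [258.2, 157.5]), ([289, 293, 13, 13, 135], [295.0, 298.5]), ([350, 347, 4, 10, 31], [351.7, 351.3]), ([361, 346, 4, 10, 32], [362.3, 350.6]), ([340, 348, 4, 10, 30], [341.3, 352.1]), ([342, 366, 5, 20, 76], [343.9, 375.8]), ([353, 374, 6, 11, 44], [355.5, 379.2]), ([365, 374, 5, 11, 39], [366.6, 378.9])]
side red [([618, 74, 22, 35, 266], [629.0, 92.0]), ([356, 192, 10, 12, 65], [360.1, 197.4])]
side blue [([545, 88, 20, 19, 292], [554.2, 96.3]), ([342, 141, 9, 7, 50], [345.9, 144.3]), ([320, 146, 3, 13, 29], [320.8, 151.5]), ([308, 153, 3, 6, 14], [309.1, 155.4]), ([314, 153, 3, 6, 16], [315.0, 155.2]), ([268, 165, 58, 15, 327], [295.7, 172.6]), ([279, 176, 3, 6, 17], [279.9, 178.6]), ([360, 327, 68, 59, 963], [390.5, 361.2])]
```

View pics/s1.png

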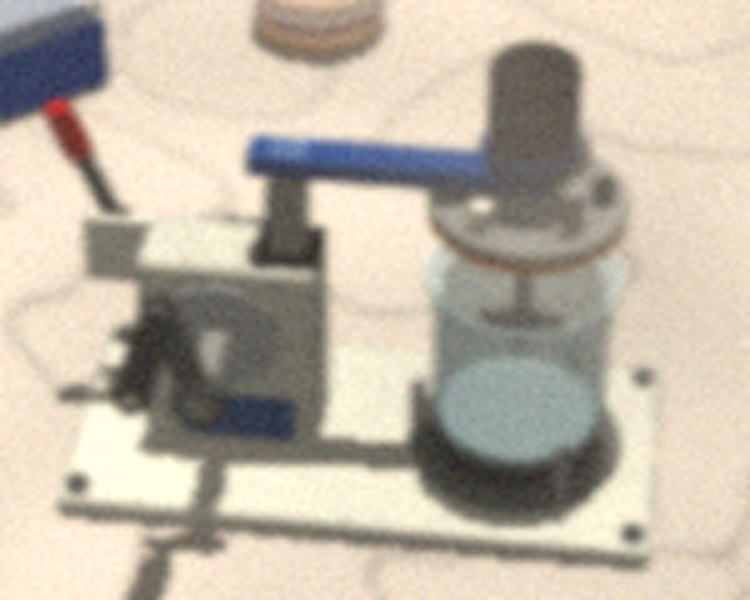

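View pics/d1.png

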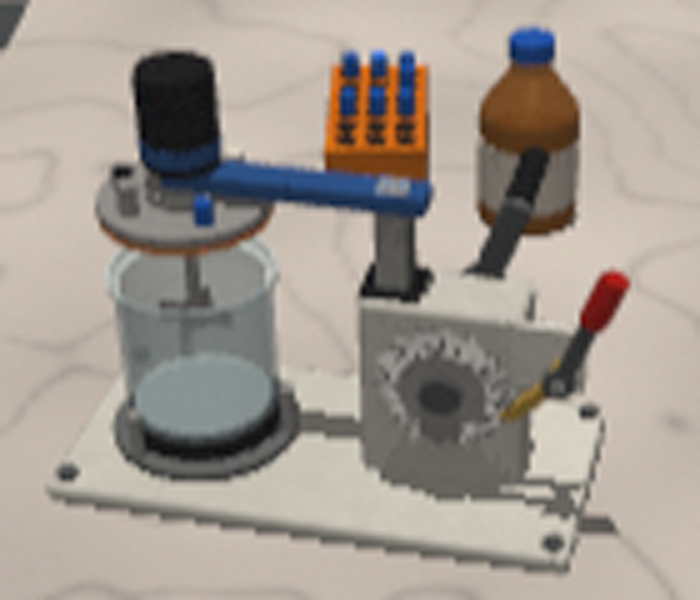

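```bash
cat > m.py <<'E'
import numpy as np
from scipy.optimize import least_squares
K={"scene":(519.43,320.86,203.494,[[0.9988,-0.0441,-0.0209],[-0.0436,-0.6121,-0.7896],[0.022,0.7895,-0.6133]],[-0.5651,0.1307,1.4143]),
"side":(369.531,320.467,202.974,[[-0.9995,-0.0311,-0.0095],[-0.01,0.5726,-0.8198],[0.0309,-0.8193,-0.5726]],[0.579,0.106,1.0782])}
def ray(c,u,v):
    f,cx,cy,R,t=K[c];R=np.array(R);return -R.T@t, R.T@[(u-cx)/f,(v-cy)/f,1]
def plane(c,u,v,z):
    o,d=ray(c,u,v);return o+d*(z-o[2])/d[2]
def tri(p,q):
    A=[];b=[]
    for o,d in(p,q):
        d=d/np.linalg.norm(d);P=np.eye(3)-np.outer(d,d);A.append(P);b.append(P@o)
    return np.linalg.lstsq(np.vstack(A),np.hstack(b),rcond=None)[0]
def proj(c,X):
    f,cx,cy,R,t=K[c];p=np.array(R)@X+t;return np.array([cx+f*p[0]/p[2],cy+f*p[1]/p[2]])
E
python3 - <<'E'
from m import *
S=lambda x,y:(269.6+x/5,154.6+y/4.8)
D=lambda x,y:(239.6+x/5,134.6+y/4.8)
for n,c,p in[("s--","scene",S(76,484)),("s+-","scene",S(632,533)),("s++","scene",S(643,377)),("d++","side",D(67,471)),("d-+","side",D(553,543)),("d--","side",D(589,411))]:
    print(n,plane(c,*p,.014).round(4))
print("knob",tri(ray("scene",282.6,179.8),ray("side",360.1,197.4)).round(4))
print("motortop",tri(ray("scene",*S(535,62)),ray("side",*D(175,72))).round(4))
obs=[("scene",S(76,484),"--"),("scene",S(632,533),"+-"),("scene",S(643,377),"++"),("side",D(67,471),"++"),("side",D(553,543),"-+"),("side",D(589,411),"--"),
("scene",(282.8,179.8),(-.089,.043,.179)),("side",(360.1,197.4),(-.089,.043,.179)),("scene",S(535,62),(.155,0,.269)),("side",D(175,72),(.155,0,.269)),("side",D(438,397),(0,.040,.095)),("scene",S(600,555-555+0),None)]
sg={'+':1,'-':-1}
def res(q,full=False):
    x,y,a,cx,hx,hy=q;c,s=np.cos(a),np.sin(a);r=[]
    for cam,p,X in obs:
        if X is None: continue
        if isinstance(X,str): X=(cx+sg[X[0]]*hx,sg[X[1]]*hy,.014)
        W=np.array([x+c*X[0]-s*X[1],y+s*X[0]+c*X[1],X[2]]);r.append(proj(cam,W)-p)
    return np.hstack(r)
o=least_squares(res,[.5,-.0,0,.08,.145,.065]);print(o.x.round(4),np.rad2deg(o.x[2]),res(o.x).reshape(-1,2).round(1).tolist())
x,y,a=o.x[:3];c,s=np.cos(a),np.sin(a)
for n,X in(("grip",(-.0194,-.112,.1518)),("gripend",(-.0194,-.145,.1518)),("knob",(-.087,.043,.175)),("shaft",(0,-.112,.095))):
    W=np.array([x+c*X[0]-s*X[1],y+s*X[0]+c*X[1],X[2]]);print(n,W.round(4),proj("scene",W).round(1),proj("side",W).round(1))
print("ax",c,s)
for n,z,cam,u,v in(("tip",.072,"scene",270,150),("bottle",.15,"scene",295,296)):print(n,plane(cam,u,v,z).round(3))
E
```

```text
s-- [ 0.4683 -0.0613  0.014 ]
s+- [ 0.7534 -0.1179  0.014 ]
s++ [0.7793 0.0068 0.014 ]
d++ [0.7787 0.0022 0.014 ]
d-+ [0.494  0.0623 0.014 ]
d-- [ 0.4675 -0.0642  0.014 ]
knob [0.473  0.052  0.1774]
motortop [ 0.701  -0.0401  0.2658]
[ 0.5502 -0.0114 -0.2065  0.075   0.1454  0.0635] -11.834215405906356 [[0.0, -0.6], [-0.1, 0.2], [-0.1, 0.3], [-0.3, 0.7], [-0.1, 0.7], [-0.2, 1.0], [-0.2, 0.2], [0.8, -1.2], [0.1, -0.3], [-0.8, -1.7], [0.2, -0.4]]
grip [ 0.5083 -0.117   0.1518] [297.6 228.8] [345.  172.6]
gripend [ 0.5015 -0.1493  0.1518] [294.9 237.9] [347.  167.3]
knob [0.4739 0.0485 0.175 ] [283.5 181.3] [360.1 197.4]
shaft [ 0.5273 -0.121   0.095 ] [306.5 247.1] [338.3 187.9]
ax 0.9787450950185829 -0.20508056703906688
tip [0.42  0.372 0.072]
bottle [ 0.501 -0.328  0.15 ]
```

```bash
python3 -m jog '{"turn":[[0,0,-5],[0,0,-10],[0,0,-15],[0,0,-20],[0,0,-25],[0,0,-30],[0,0,-35],[0,0,-40],[0,0,-41.6]],"translation":[[1.7,-3.4,1],[3.4,-6.8,2],[5.1,-10.2,3],[6.8,-13.6,4],[8.5,-17,5],[10.2,-20.4,6],[11.9,-23.8,6],[13.6,-27.2,6],[13.6,-27.2,6]],"fingers":[-1,-1,-1,-0.05,-0.05,-0.05,-0.05,-0.05,-0.05]}'
python3 -m jog '{"turn":[[0,0,-5],[0,0,-10],[0,0,-15],[0,0,-20],[0,0,-25],[0,0,-30],[0,0,-35],[0,0,-40],[0,0,-41.6],[0,0,-41.6]],"translation":[[1.7,-3.4,0],[3.4,-6.8,0],[5.1,-10.2,0],[6.8,-13.6,0],[8.5,-17,0],[10.2,-20.4,0],[11.9,-23.8,0],[13.8,-27.0,0],[13.8,-27.0,0],[13.8,-27.0,0]],"fingers":[-0.05,-0.05,-0.05,-0.05,-0.05,-0.05,-0.05,-0.05,-0.05,-0.05]}'
python3 - <<'E'
from bench import bot
import cv2
print(bot.state()["ee_rot"].round(3).tolist(),bot.state()["joint_pos"].round(0))
w=bot.snapshot("wrist");cv2.imwrite("pics/w1.png",w["color"])
E
```

```text
clock: 1.0
ee_pos: [0.3366, 0.3175, 0.2747]
ee_rot: [[-0.491, 0.871, 0.0], [0.871, 0.491, -0.001], [-0.001, -0.0, -1.0]]
wrist_force: [1.1, 1.0, -0.4]
grip_width: 0.0528
finger_force: 0.0
clock: 2.0
ee_pos: [0.4734, 0.0503, 0.2742]
ee_rot: [[0.206, 0.979, -0.001], [0.979, -0.206, 0.0], [0.0, -0.001, -1.0]]
wrist_force: [-0.5, -0.7, -0.0]
grip_width: 0.05
finger_force: 0.0
[[0.206, 0.979, -0.001], [0.979, -0.206, 0.0], [0.0, -0.001, -1.0]] [ -2.  12. 105.   0.  63.  10.]
```

View pics/w1.png

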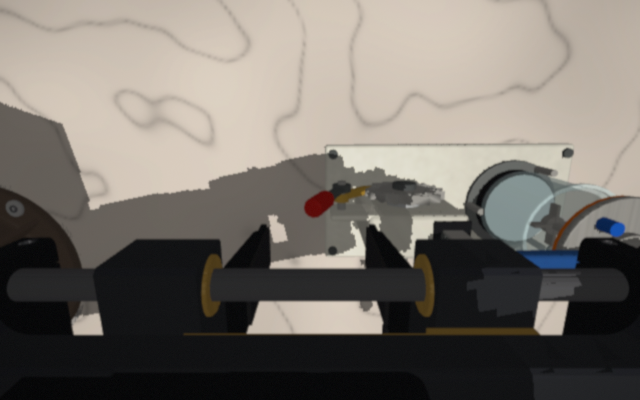

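The wrist picture shows the red knob at (318,204), centred between the fingers (267 and 367). Descending around it.

```bash
python3 -m jog '{"turn":[[0,0,0],[0,0,0],[0,0,0],[0,0,0],[0,0,0],[0,0,0]],"translation":[[0,-0.1,-2.5],[0,-0.1,-5],[0,-0.1,-7.5],[0,-0.1,-10],[0,-0.1,-10.8],[0,-0.1,-10.8]],"fingers":[-0.05,-0.05,-0.05,-0.05,-0.05,-0.05]}'
python3 -m jog '{"turn":[[0,0,0],[0,0,0],[0,0,0],[0,0,0],[0,0,0],[0,0,0],[0,0,0],[0,0,0],[0,0,0],[0,0,0]],"translation":[[0.4,-0.08,0],[0.8,-0.16,0],[1.2,-0.25,0],[1.6,-0.33,0],[2.0,-0.41,0],[2.4,-0.49,0],[2.8,-0.57,0],[3.2,-0.66,0],[3.6,-0.74,0],[3.9,-0.8,0]],"fingers":[-0.05,-0.05,-0.05,-0.05,-0.05,-0.05,-0.05,-0.05,-0.05,-0.05]}'
```

```text
clock: 2.65
ee_pos: [0.4729, 0.0502, 0.1662]
ee_rot: [[0.203, 0.979, -0.002], [0.979, -0.203, 0.0], [-0.0, -0.002, -1.0]]
wrist_force: [-0.3, -0.1, 1.3]
grip_width: 0.0498
finger_force: 0.0
clock: 3.65
ee_pos: [0.5128, 0.0412, 0.1666]
ee_rot: [[0.205, 0.979, 0.0], [0.979, -0.205, -0.0], [-0.0, 0.0, -1.0]]
wrist_force: [-2.9, 0.4, 1.9]
grip_width: 0.0501
finger_force: 1.3
```

```bash
python3 -m jog '{"turn":[[0,0,0],[0,0,0],[0,0,0],[0,0,0],[0,0,0]],"translation":[[0.3,-0.06,0],[0.6,-0.12,0],[0.9,-0.18,0],[1.2,-0.25,0],[1.5,-0.31,0]],"fingers":[-0.05,-0.05,-0.05,-0.05,-0.05]}'
python3 -m jog '{"turn":[[0,0,0],[0,0,0]],"translation":[[0.2,-0.04,0],[0.2,-0.04,0]],"fingers":[-0.05,-0.05]}'
```

```text
clock: 4.15
ee_pos: [0.5276, 0.0382, 0.1666]
ee_rot: [[0.205, 0.979, -0.0], [0.979, -0.205, 0.0], [0.0, -0.0, -1.0]]
wrist_force: [-2.1, 0.3, 0.7]
grip_width: 0.0501
finger_force: 1.5
clock: 4.35
ee_pos: [0.5297, 0.0378, 0.1665]
ee_rot: [[0.205, 0.979, 0.0], [0.979, -0.205, -0.0], [0.0, 0.0, -1.0]]
wrist_force: [-1.6, 0.4, 0.7]
grip_width: 0.0501
finger_force: 0.7
```

```bash
for i in 1 2; do python3 -m jog '{"turn":[[0,0,0],[0,0,0],[0,0,0]],"translation":[[0.1,-0.02,0],[0.2,-0.04,0],[0.2,-0.04,0]],"fingers":[-0.05,-0.05,-0.05]}' | grep -E "ee_pos|wrist"; done
```

```text
ee_pos: [0.5308, 0.0376, 0.1664]
wrist_force: [-5.7, 1.7, -0.7]
ee_pos: [0.5313, 0.0374, 0.1661]
wrist_force: [-11.2, 3.0, 2.4]
```

```bash
python3 -m jog '{"turn":[[0,0,0],[0,0,0],[0,0,0],[0,0,0],[0,0,0],[0,0,0],[0,0,0],[0,0,0],[0,0,0],[0,0,0]],"translation":[[-0.8,0.16,0],[-0.8,0.16,3],[-0.8,0.16,6],[-0.8,0.16,10],[-1.2,-3.5,10],[-1.6,-7.5,10],[-2,-11.5,10],[-2.35,-15.4,10],[-2.35,-15.4,10],[-2.35,-15.4,10]],"fingers":[-0.05,-0.05,-0.05,-0.05,-0.2,-0.2,-0.2,-0.2,-0.2,-0.2]}'
python3 - <<'E'
from bench import bot
import cv2,numpy as np
st=bot.state();w=bot.snapshot("wrist");cv2.imwrite("pics/w2.png",w["color"])
d=bot.snapshot("side")["color"][135:260,240:380];cv2.imwrite("pics/d2.png",cv2.resize(d,None,fx=4,fy=4))
H=np.array(w["hand_eye"]);T=np.eye(4);T[:3,:3]=st["ee_rot"];T[:3,3]=st["ee_pos"];M=np.linalg.inv(T@H)
for X in((.5015,-.1493,.1518),(.5156,-.0828,.1518)):
    p=M@np.r_[X,1];print(w["cx"]+w["fx"]*p[0]/p[2],w["cy"]+w["fy"]*p[1]/p[2])
E
python3 -c "
import cv2,numpy as np
a=cv2.imread('pics/w2.png');b=cv2.imread('pics/d2.png');c=np.zeros((600,640,3),np.uint8)
c[:300,:480]=cv2.resize(a,(480,300));c[300:,:336]=cv2.resize(b,(336,300));cv2.imwrite('pics/c2.png',c)"
```

```text
clock: 5.95
ee_pos: [0.51, -0.1176, 0.2668]
ee_rot: [[0.207, 0.978, 0.001], [0.978, -0.207, -0.0], [-0.0, 0.001, -1.0]]
wrist_force: [0.8, -0.9, -0.2]
grip_width: 0.057
finger_force: 0.0
316.3306112937274 230.51647676839696
316.34181623244547 152.72572296732994
```

View pics/c2.png

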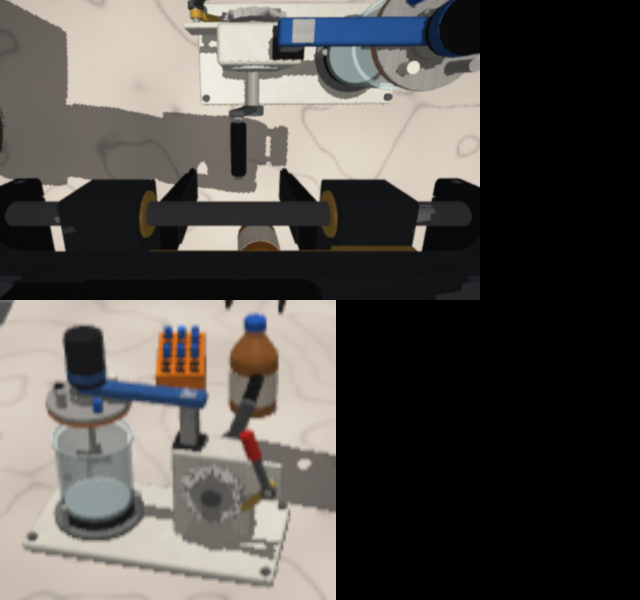

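The lever is over (red knob now tilting the other way in the side view); the handle at wrist-picture (318, 163–235) is centred between the fingers. Descend and grasp gently.

```bash
python3 -m jog '{"turn":[[0,0,0],[0,0,0],[0,0,0],[0,0,0],[0,0,0],[0,0,0],[0,0,0]],"translation":[[-0.1,-0.3,-3],[-0.1,-0.3,-6],[-0.1,-0.3,-9],[-0.1,-0.3,-11],[-0.1,-0.3,-12.5],[-0.1,-0.3,-13.4],[-0.1,-0.3,-13.4]],"fingers":[-0.2,-0.2,-0.2,-0.2,-0.2,-0.2,-0.2]}'
python3 -m jog '{"turn":[[0,0,0],[0,0,0],[0,0,0],[0,0,0],[0,0,0],[0,0,0],[0,0,0],[0,0,0]],"translation":[[0,0,0],[0,0,0],[0,0,0],[0,0,0],[0,0,0],[0,0,0],[0,0,0],[0,0,0]],"fingers":[0,0.2,0.4,0.5,0.55,0.6,0.65,0.7]}' 5
```

```text
clock: 6.75
ee_pos: [0.5088, -0.119, 0.1319]
ee_rot: [[0.203, 0.979, -0.001], [0.979, -0.203, 0.0], [0.0, -0.001, -1.0]]
wrist_force: [-1.0, 0.2, -0.6]
grip_width: 0.0573
finger_force: 0.0
clock: 7.55
ee_pos: [0.5092, -0.1201, 0.1328]
ee_rot: [[0.205, 0.979, 0.001], [0.979, -0.205, -0.0], [-0.0, 0.001, -1.0]]
wrist_force: [1.1, -0.8, 0.3]
grip_width: 0.0179
finger_force: 5.0
```

```bash
python3 -m jog '{"turn":[[0,0,0],[0,0,0],[0,0,0],[0,0,0],[0,0,0],[0,0,0],[0,0,0],[0,0,0],[0,0,0]],"translation":[[0,0,0],[-0.14,0.03,-0.05],[-0.28,0.06,-0.11],[-0.41,0.08,-0.17],[-0.55,0.11,-0.23],[-0.68,0.14,-0.29],[-0.81,0.17,-0.36],[-0.94,0.19,-0.43],[-1.07,0.22,-0.5]],"fingers":[0.75,0.75,0.75,0.75,0.75,0.75,0.75,0.75,0.75]}' 20
python3 -m jog '{"turn":[[0,0,0]],"translation":[[0,0,0]],"fingers":[0.75]}'
python3 - <<'E'
from bench import bot
import cv2
d=bot.snapshot("side")["color"][180:255,290:390];cv2.imwrite("pics/d3.png",cv2.resize(d,None,fx=6,fy=6,interpolation=cv2.INTER_CUBIC))
E
```

```text
clock: 8.45
ee_pos: [0.4982, -0.1178, 0.1276]
ee_rot: [[0.205, 0.979, 0.0], [0.979, -0.205, -0.0], [-0.0, 0.0, -1.0]]
wrist_force: [3.8, -2.0, -0.7]
grip_width: 0.0171
finger_force: 20.0
clock: 8.55
ee_pos: [0.498, -0.1177, 0.1275]
ee_rot: [[0.205, 0.979, -0.0], [0.979, -0.205, 0.0], [-0.0, -0.0, -1.0]]
wrist_force: [2.5, -2.3, -0.6]
grip_width: 0.0173
finger_force: 20.0
```

View pics/d3.png

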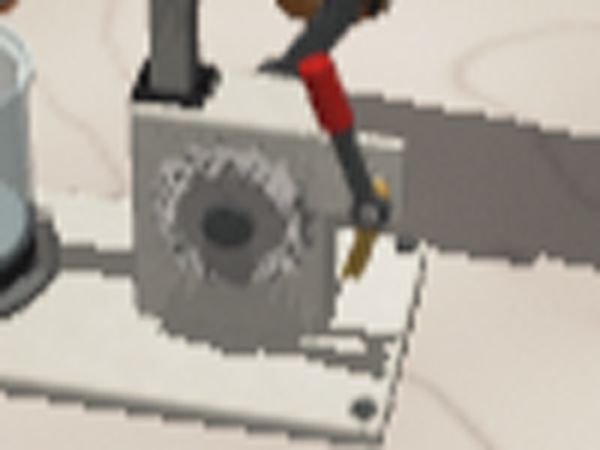

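The pawl has sprung clear (nose at (350,275), away from the teeth). Now I work out the lowering arc.

Run:
```python
import numpy as np
f=lambda p:np.array([60*np.sin(p)*.9787,-60*np.sin(p)*.2051,60*np.cos(p)])/10
for a,b,n in((-.53,.07,10),(.07,.67,10),(.67,1.03,9),(.91,1.7,20)):
    print(a,[(f(p)-f(a)).round(2).tolist() for p in np.linspace(a,b,n+1)[1:]])
```

```text
-0.53 [[0.31, -0.06, 0.17], [0.63, -0.13, 0.33], [0.96, -0.2, 0.46], [1.29, -0.27, 0.57], [1.63, -0.34, 0.67], [1.98, -0.41, 0.74], [2.32, -0.49, 0.79], [2.68, -0.56, 0.82], [3.03, -0.63, 0.82], [3.38, -0.71, 0.81]]
0.07 [[0.35, -0.07, -0.04], [0.7, -0.15, -0.09], [1.04, -0.22, -0.17], [1.38, -0.29, -0.27], [1.71, -0.36, -0.39], [2.04, -0.43, -0.53], [2.35, -0.49, -0.69], [2.66, -0.56, -0.87], [2.95, -0.62, -1.07], [3.24, -0.68, -1.28]]
0.67 [[0.18, -0.04, -0.15], [0.36, -0.07, -0.31], [0.52, -0.11, -0.48], [0.69, -0.14, -0.65], [0.84, -0.18, -0.83], [0.99, -0.21, -1.02], [1.13, -0.24, -1.21], [1.26, -0.26, -1.41], [1.39, -0.29, -1.61]]
0.91 [[0.14, -0.03, -0.19], [0.27, -0.06, -0.39], [0.39, -0.08, -0.59], [0.51, -0.11, -0.79], [0.62, -0.13, -1.0], [0.72, -0.15, -1.22], [0.81, -0.17, -1.43], [0.89, -0.19, -1.65], [0.96, -0.2, -1.88], [1.03, -0.22, -2.11], [1.09, -0.23, -2.34], [1.13, -0.24, -2.57], [1.17, -0.25, -2.8], [1.2, -0.25, -3.04], [1.22, -0.26, -3.27], [1.23, -0.26, -3.51], [1.24, -0.26, -3.75], [1.23, -0.26, -3.98], [1.21, -0.25, -4.22], [1.19, -0.25, -4.46]]
```

```bash
python3 -m jog '{"turn":[[0,0,0],[0,0,0],[0,0,0],[0,0,0],[0,0,0],[0,0,0],[0,0,0],[0,0,0],[0,0,0],[0,0,0]],"translation":[[0.31,-0.06,0.17],[0.63,-0.13,0.33],[0.96,-0.2,0.46],[1.29,-0.27,0.57],[1.63,-0.34,0.67],[1.98,-0.41,0.74],[2.32,-0.49,0.79],[2.68,-0.56,0.82],[3.03,-0.63,0.82],[3.38,-0.71,0.81]],"fingers":[0.75,0.75,0.75,0.75,0.75,0.75,0.75,0.75,0.75,0.75]}'
python3 -m jog '{"turn":[[0,0,0]],"translation":[[0,0,0]],"fingers":[0.75]}'
```

```text
clock: 9.6
ee_pos: [0.5324, -0.1249, 0.1359]
ee_rot: [[0.205, 0.979, 0.0], [0.979, -0.205, -0.0], [0.0, 0.0, -1.0]]
wrist_force: [2.2, -0.7, 1.7]
grip_width: 0.0172
finger_force: 20.0
clock: 9.7
ee_pos: [0.5326, -0.1249, 0.1358]
ee_rot: [[0.205, 0.979, 0.001], [0.979, -0.205, -0.0], [0.0, 0.001, -1.0]]
wrist_force: [3.4, -1.0, 1.8]
grip_width: 0.0175
finger_force: 20.0
```

```bash
python3 -m jog '{"turn":[[0,0,0],[0,0,0],[0,0,0],[0,0,0],[0,0,0],[0,0,0],[0,0,0],[0,0,0],[0,0,0],[0,0,0]],"translation":[[0.35,-0.07,-0.04],[0.7,-0.15,-0.09],[1.04,-0.22,-0.17],[1.38,-0.29,-0.27],[1.71,-0.36,-0.39],[2.04,-0.43,-0.53],[2.35,-0.49,-0.69],[2.66,-0.56,-0.87],[2.95,-0.62,-1.07],[3.24,-0.68,-1.28]],"fingers":[0.75,0.75,0.75,0.75,0.75,0.75,0.75,0.75,0.75,0.75]}'
python3 -m jog '{"turn":[[0,0,0]],"translation":[[0,0,0]],"fingers":[0.75]}'
python3 -m jog '{"turn":[[0,0,0],[0,0,0],[0,0,0],[0,0,0],[0,0,0],[0,0,0],[0,0,0]],"translation":[[0.18,-0.04,-0.15],[0.36,-0.07,-0.31],[0.52,-0.11,-0.48],[0.69,-0.14,-0.65],[0.84,-0.18,-0.83],[0.99,-0.21,-1.02],[0.99,-0.21,-1.02]],"fingers":[0.75,0.75,0.75,0.75,0.75,0.75,0.75]}'
python3 -m jog '{"turn":[[0,0,0]],"translation":[[0,0,0]],"fingers":[0.75]}'
```

```text
clock: 10.7
ee_pos: [0.5649, -0.1316, 0.1228]
ee_rot: [[0.205, 0.979, 0.001], [0.979, -0.205, 0.0], [0.0, 0.001, -1.0]]
wrist_force: [6.1, 1.9, 0.3]
grip_width: 0.0171
finger_force: 20.0
clock: 10.8
ee_pos: [0.5651, -0.1317, 0.1226]
ee_rot: [[0.205, 0.979, 0.001], [0.979, -0.205, 0.0], [0.0, 0.001, -1.0]]
wrist_force: [6.2, 2.4, 2.0]
grip_width: 0.0176
finger_force: 20.0
clock: 11.5
ee_pos: [0.5749, -0.1337, 0.1124]
ee_rot: [[0.205, 0.979, 0.001], [0.979, -0.205, 0.0], [0.0, 0.001, -1.0]]
wrist_force: [6.7, 2.1, -0.7]
grip_width: 0.0178
finger_force: 20.0
clock: 11.6
ee_pos: [0.5748, -0.1337, 0.1125]
ee_rot: [[0.205, 0.979, 0.001], [0.979, -0.205, 0.0], [0.0, 0.001, -1.0]]
wrist_force: [6.2, 2.4, 0.9]
grip_width: 0.0171
finger_force: 20.0
```

```bash
python3 -m jog '{"turn":[[0,0,0],[0,0,0],[0,0,0],[0,0,0]],"translation":[[0.12,-0.02,-0.1],[0.24,-0.05,-0.19],[0.24,-0.05,-0.19],[0.24,-0.05,-0.19]],"fingers":[0.75,0.75,0.75,0.75]}' | grep -E "pos|wrist"
python3 -m jog '{"turn":[[0,0,0],[0,0,0],[0,0,0],[0,0,0]],"translation":[[0.06,-0.01,-0.1],[0.13,-0.03,-0.2],[0.13,-0.03,-0.2],[0.13,-0.03,-0.2]],"fingers":[0.75,0.75,0.75,0.75]}' | grep -E "pos|wrist"
```

```text
ee_pos: [0.5765, -0.1339, 0.1103]
wrist_force: [3.8, 2.3, -1.2]
ee_pos: [0.5778, -0.1342, 0.1084]
wrist_force: [3.8, 4.2, -1.9]
```

```bash
python3 -m jog '{"turn":[[0,0,0],[0,0,0],[0,0,0],[0,0,0]],"translation":[[0.06,-0.01,-0.1],[0.12,-0.02,-0.2],[0.12,-0.02,-0.2],[0.12,-0.02,-0.2]],"fingers":[0.75,0.75,0.75,0.75]}' | grep -E "pos|wrist"
python3 -m jog '{"turn":[[0,0,0],[0,0,0],[0,0,0],[0,0,0]],"translation":[[0.06,-0.01,-0.1],[0.12,-0.03,-0.2],[0.12,-0.03,-0.2],[0.12,-0.03,-0.2]],"fingers":[0.75,0.75,0.75,0.75]}' | grep -E "pos|wrist"
```

```text
ee_pos: [0.579, -0.1345, 0.1064]
wrist_force: [3.4, 3.5, -2.0]
ee_pos: [0.5801, -0.1347, 0.1043]
wrist_force: [3.3, 4.7, -3.0]
```

```bash
python3 -m jog '{"turn":[[0,0,0],[0,0,0],[0,0,0],[0,0,0]],"translation":[[0.05,-0.01,-0.1],[0.11,-0.02,-0.21],[0.11,-0.02,-0.21],[0.11,-0.02,-0.21]],"fingers":[0.75,0.75,0.75,0.75]}' | grep -E "pos|wrist"
python3 -m jog '{"turn":[[0,0,0],[0,0,0],[0,0,0],[0,0,0]],"translation":[[0.05,-0.01,-0.1],[0.1,-0.02,-0.22],[0.1,-0.02,-0.22],[0.1,-0.02,-0.22]],"fingers":[0.75,0.75,0.75,0.75]}' | grep -E "pos|wrist"
```

```text
ee_pos: [0.5812, -0.1349, 0.1022]
wrist_force: [2.0, 4.9, -2.1]
ee_pos: [0.5822, -0.1352, 0.1001]
wrist_force: [2.0, 5.6, -3.3]
```

```bash
python3 -m jog '{"turn":[[0,0,0],[0,0,0],[0,0,0],[0,0,0]],"translation":[[0.04,-0.01,-0.1],[0.09,-0.02,-0.21],[0.09,-0.02,-0.21],[0.09,-0.02,-0.21]],"fingers":[0.75,0.75,0.75,0.75]}' | grep -E "pos|wrist"
python3 -m jog '{"turn":[[0,0,0],[0,0,0],[0,0,0],[0,0,0]],"translation":[[0.04,-0.01,-0.1],[0.08,-0.02,-0.22],[0.08,-0.02,-0.22],[0.08,-0.02,-0.22]],"fingers":[0.75,0.75,0.75,0.75]}' | grep -E "pos|wrist"
```

```text
ee_pos: [0.583, -0.1353, 0.0979]
wrist_force: [3.1, 4.2, -3.0]
ee_pos: [0.5838, -0.1355, 0.0957]
wrist_force: [3.0, 4.8, -2.4]
```

```bash
python3 -m jog '{"turn":[[0,0,0],[0,0,0],[0,0,0]],"translation":[[0.03,-0.01,-0.1],[0.07,-0.01,-0.23],[0.07,-0.01,-0.23]],"fingers":[0.75,0.75,0.75]}' | grep -E "pos|wrist"
for i in 1 2 3; do python3 -m jog '{"turn":[[0,0,0]],"translation":[[0,0,0]],"fingers":[0.75]}' | grep wrist; done
```

```text
ee_pos: [0.5845, -0.1356, 0.0935]
wrist_force: [1.5, 5.5, -0.9]
wrist_force: [1.9, 4.6, -2.2]
wrist_force: [1.7, 4.6, -1.6]
wrist_force: [1.8, 5.4, -0.9]
```

```bash
python3 -m jog '{"turn":[[0,0,0],[0,0,0],[0,0,0]],"translation":[[0.03,-0.01,-0.1],[0.06,-0.01,-0.2],[0.06,-0.01,-0.2]],"fingers":[0.75,0.75,0.75]}' | grep -E "pos|wrist"
for i in 1 2 3 4; do python3 -m jog '{"turn":[[0,0,0]],"translation":[[0,0,0]],"fingers":[0.75]}' | grep wrist; done
```

```text
ee_pos: [0.585, -0.1357, 0.0918]
wrist_force: [0.1, 5.9, 1.1]
wrist_force: [0.4, 5.8, 1.5]
wrist_force: [-0.4, 5.2, 1.0]
wrist_force: [0.5, 6.6, 0.7]
wrist_force: [0.3, 6.1, 0.8]
```

The load has left the crank (force along the circle went from 3.3 N to about –1 N), so the head is on the glass. Let go and withdraw.

```bash
python3 -m jog '{"turn":[[0,0,0],[0,0,0],[0,0,0],[0,0,0],[0,0,0],[0,0,0],[0,0,0],[0,0,0]],"translation":[[0,0,0],[0,0,0],[0,0,0],[0,0,0],[0,0,0],[0,0,0],[0,0,0],[0,0,0]],"fingers":[0.55,0.4,0.25,0.1,0,0,0,0]}'
python3 -m jog '{"turn":[[0,0,0],[0,0,0],[0,0,0],[0,0,0],[0,0,0],[0,0,0],[0,0,0],[0,0,0]],"translation":[[0,0,1],[0,0,3],[0,0,5],[0,0,8],[0,0,11],[0,0,14],[0,0,14],[0,0,14]],"fingers":[0,0,0,0,0,0,0,0]}'
python3 - <<'E'
from bench import bot
import cv2
d=bot.snapshot("side")["color"][135:260,240:380];cv2.imwrite("pics/d4.png",cv2.resize(d,None,fx=5,fy=4.8,interpolation=cv2.INTER_CUBIC))
E
```

```text
clock: 16.9
ee_pos: [0.5855, -0.1361, 0.0919]
ee_rot: [[0.205, 0.979, 0.0], [0.979, -0.205, -0.0], [-0.0, 0.0, -1.0]]
wrist_force: [-0.5, -0.6, 0.2]
grip_width: 0.0475
finger_force: 0.0
clock: 17.7
ee_pos: [0.5855, -0.136, 0.2328]
ee_rot: [[0.205, 0.979, 0.001], [0.979, -0.205, -0.001], [-0.0, 0.002, -1.0]]
wrist_force: [0.2, 0.4, -0.4]
grip_width: 0.0476
finger_force: 0.0
```

View pics/d4.png

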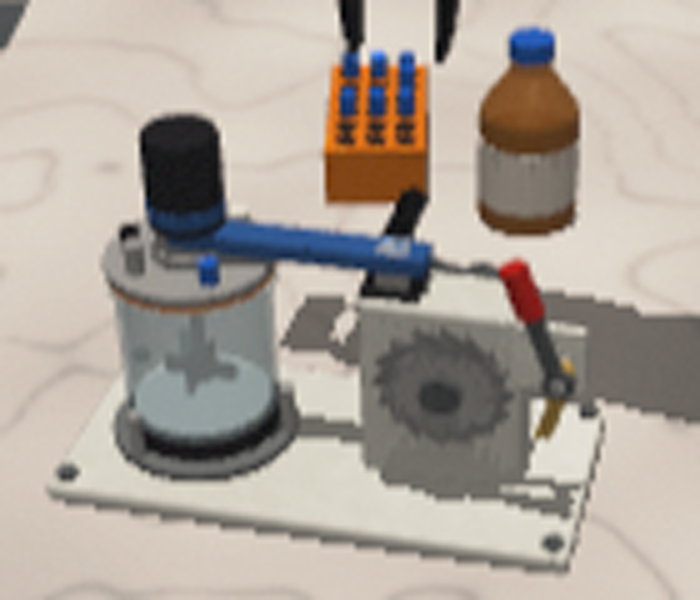

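The side view shows the head seated on the rim, its seal at about (190,300), with the crank free, the pawl clear at (548,415), and the bottle and rack unmoved. The gripper is well clear, so I'm handing the job in.

```bash
python3 -c "
from bench import bot
print(bot.close_job())"
```

```text
the job is handed in; nothing more can be done
None
```

The job is handed in: lever over, pawl sprung clear, head wound down slowly onto the glass and crank let go; in the last picture the head sits on the rim, but the judge's result was not shown.

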